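Set out an injection practice tray

ROBOT

A 6-joint arm with a two-finger parallel gripper is mounted at the origin on the work surface. World frame = base frame: x ahead of the robot, y to its left, z up, the work surface at z = 0. Lengths are in m, angles in rad, forces in N, time in s.
With the tool pointing down it reaches from about 0.3 to 0.75 m from the base axis. Payload 8.5 kg.
Tool frame: the origin (TCP) lies at the very end of the fingers, on their centre line; the grasp point (between the pads) lies 19 mm behind it; z points along the fingers, x is the direction in which the jaws open and shut, and the axes are right-handed (so a half turn about z gives the same grasp; the last joint's range is limited). The gripper opens to 85 mm and grips with 20 to 120 N. Pads are 22 mm wide; open, the fingers measure 114 mm over their backs; the gripper's body (76 mm by 85 mm) begins 54 mm behind the grasp point. The pads swing forward as they close: fully open they stand 13 mm farther back than shut.
Start: joints at [-1.422, 0.381, 1.297, -0, 1.464, -0.215], TCP at [0.196, -0.514, 0.231] pointing down, gripper open.
Joint ranges: [-3.11, 3.11], [-0.89, 2.33], [0.22, 2.48], [-1.42, 4.56], [0.17, 2.85], [-2.88, 2.88]. Speed limits (rad/s): [2.39, 2.39, 3.14, 3.14, 3.14, 3.14].

INTERFACE

Orientations are given as a unit quaternion [w, x, y, z].
In Python, from station import ctrl gives the robot as it stands.
- The arm moves only by the shell command python3 -m handwheel 'ROWS' [FORCE]. ROWS is JSON, a list of rows, each a list of 3 entries, a list of its own where there are three numbers: the finger opening in m, from 0 to 0.0854, then the shift along the tool's x, y, z in m, then the turn about the tool's z in degrees. In form: [[jaw, [dx, dy, dz], yaw], ...]. A call has 1 to 5 rows; each row shifts and turns the commanded pose from where the row before left it, along the tool's axes as they then stand; what a row does not reach is not made up. A row lasts 1/8 s, in which the tool goes at most 62.5 mm and 10.7 degrees, less where a joint would pass 70% of its speed; a pose out of reach is approached as far as the arm can. A call is refused whole if a number of a shift passes 0.0625 or a number of a turn 10.7, either way. A call with a gripper value outside its range is refused whole. The fingers move at their own pace and stop on an object; FORCE is the grip in N (left out, the last holds). Time passes only in rows, so rows that do not move let the fingers close. It gives the time, the measured TCP pose, the force and the opening at its end, in the units of the state.
- ctrl.state(): the state, without advancing time (a new reading comes with each control period).
- ctrl.grab_frame(name): name is "side" or "top" or "wrist"; returns a dict with "frame" (420x560x3 uint8, red, green, blue), "intrinsics" (3x3 intrinsics, pixels), "camera_from_world" (4x4, takes a point from world to camera coordinates). Camera axes: x right, y down, z forward; pixel columns grow to the right and rows downward; lengths in m; the calibration is good to about 2 mm. A picture is of the moment at which its call begins. There is no depth.
- ctrl.job_done(): hands the job in, once; it reports no verdict.
The state is a dict: "time_s": time; "q": joint angles; "dq": joint speeds; "effort": joint torques, N m; "tcp_pos": TCP position; "tcp_rot": TCP orientation; "ft_force": force on the tool from outside, world axes, zero at the start; "torque": the same for the moment, N m; "finger_gap": opening from 0.0 (shut) to 1.0 (fully open).
Only numpy, scipy, OpenCV 4.12 (cv2) and the standard library are available. Lean on these libraries where they do the work, as an engineer would, in place of code of your own. Each camera call takes 0.05 s, during which the arm holds its last target.

TASK

Set out the injection tray for the next student: put the skin pad into its round holder, stand the vial midway between the centres of the holder and the kidney dish, stand the small steel cup straight behind the holder, and lay the capped syringe straight in front of the holder, parallel to the tray's front edge and with its capped needle towards the kidney dish's end of the tray. The tray's front edge is the long one nearest the robot, behind and in front are meant square to that edge, and the vial, cup and syringe rest on the tray floor. Leave the kidney dish, the tape roll, the needle carton and the thermometer where they are.

Things in the scene. Friction and masses are not known exactly. Their poses are not given: they have to be found in the camera images.
- tray: Shallow stainless steel instrument tray, fixed: 270 mm deep (its x) by 340 mm wide (its y), floor 3 mm thick, lip 12 mm high and 4 mm thick. Origin: centre of the underside. Its x axis points from the front edge (nearest the robot) to the back edge, y to the left, z up; it may be turned up to 0.15 rad. The holder and the kidney dish stand on its floor, 95 mm to the left and right of its centre, either way round.
- holder: Holder for the skin pad, fixed on the tray floor: round grey plastic base, 92 mm across and 10 mm high, with an open recess 79 mm across whose floor is 5 mm above the underside, so the collar stands 5 mm above the recess floor; a small flat strap lug on its left and right reaches 53 mm from the centre. Origin: centre of the underside, 3 mm above the tray's underside. Axes parallel to the tray's.
- kidney_dish: Loose steel kidney dish on the tray floor, 166 mm long (its x, parallel to the tray's x) by 84 mm wide (y) by 34 mm high, 350 g, empty; its hollowed side faces its -y. Origin: centre of the underside, 190 mm from the holder's. Stays where it is.
- pad: Skin pad for injection practice: round skin-coloured silicone block with a slightly domed top, 64 mm across, 30 mm high, about 90 g, lying flat on the table. Origin: centre of the underside. To be put into the holder; grip its sides at least 8 mm above its underside, so that the fingers clear the holder's collar.
- vial: Small standing medicine vial: amber glass with a paper label, neck and aluminium cap; body 25 mm across up to 33 mm high, 48 mm high in all, about 30 g. Origin: centre of the underside.
- cup: Small open stainless steel cup standing on the table: 50 mm across at the rim (53 mm over the rolled edge), 42 mm at the foot, 35 mm high, wall 2.5 mm, about 60 g, empty. Origin: centre of the underside.
- syringe: Capped syringe lying flat on the table: clear barrel 13 mm across and 62 mm long, finger flange 26 mm wide at the barrel's rear end, plunger end 50 mm behind the origin, slim grey needle cap (8 mm across) ending 71 mm ahead of it; about 20 g. Origin: on the syringe's axis at the middle of the barrel, 6.5 mm above the surface it lies on. Its x axis points from plunger to needle cap. At the start the needle cap points roughly away from the robot.
- tape: Bystander: roll of white tape lying flat, 58 mm across, 24 mm high, with a 36 mm hole. Origin: centre of the underside. Leave it alone.
- carton: Bystander: small white carton of needles with a green-blue band, 45 by 70 by 42 mm high (x, y, z). Origin: centre of the underside. Leave it alone.
- thermometer: Bystander: flat white digital thermometer lying on the table, 116 mm long (its x), 18 mm wide, 10 mm high, with a dark display and thin metal tip. Origin: on the underside, about the middle. Leave it alone.

How it is judged:
At the end, for the whole second after the job is handed in: At rest on the tray: pad flat, within 10 mm of the holder's centre; vial upright, within 18 mm of midway holder to dish; cup upright behind the holder, 20 mm to either side; syringe in front, 25 mm to either side, within 0.22 rad of parallel to the front edge, needle cap to the dish's end (horizontal distance between pad and holder below 0.01 m and z of pad in the frame of holder between 0 and 0.009 m and angle between each of pad, vial, cup's own z axis and vertical below 0.1 rad and horizontal distance between vial and holder below 0.113 m and horizontal distance between vial and kidney_dish below 0.113 m and x of vial in the frame of holder between -0.018 and 0.018 m and z of vial in the frame of tray between 0 and 0.008 m and y of cup in the frame of holder between -0.02 and 0.02 m and x of cup in the frame of holder between 0.065 and 0.118 m and z of cup in the frame of tray between 0 and 0.008 m and y of syringe in the frame of holder between -0.025 and 0.025 m and x of syringe in the frame of holder between -0.128 and -0.052 m and z of syringe in the frame of tray between 0.004 and 0.016 m and angle between the x axis of syringe and the y axis of tray, either way round below 0.22 rad and x of kidney_dish in the frame of syringe above 0 m and linear speed of each of pad, vial, cup, syringe below 0.02 m/s and angular speed of each of pad, vial, cup, syringe below 0.3 rad/s); the robot touches nothing.
It fails at once if the kidney dish is pushed more than 15 mm (distance of kidney_dish from where it was at the start of the episode above 0.015 m).
It fails at once if the tape roll is moved more than 15 mm (distance of tape from where it was at the start of the episode above 0.015 m).
It fails at once if the needle carton is moved more than 15 mm (distance of carton from where it was at the start of the episode above 0.015 m).
It fails at once if the thermometer is moved more than 15 mm (distance of thermometer from where it was at the start of the episode above 0.015 m).
It also fails if it takes over 99 s, if anything falls off the work surface, if the arm or the gripper's body presses on something with over 40 N, if the wrist force passes 120 N, or if a joint passes its speed limit or range.

## Working session

There is one attempt and no reset: what is moved stays moved. The work goes in short steps, Python scripts to look and compute and a shell command to move; the robot and the scene stay as the last step left them, time stands still between calls to the robot, and variables do not carry over. Pictures are saved under pics/ and viewed, and the job is handed in when it is done.

```bash
ls; mkdir -p pics
python3 - <<'E'
from station import ctrl
import cv2,pickle
print(ctrl.state())
d={}
for n in("top","side","wrist"):
    f=ctrl.grab_frame(n); d[n]=f
    cv2.imwrite(f"pics/{n}0.png",f["frame"][:,:,::-1])
    print(n,f["intrinsics"],f["camera_from_world"])
pickle.dump(d,open("f0.pkl","wb"))
E
```

```text
pics
{'time_s': 0.0, 'q': array([-1.42230554e+00,  3.81213476e-01,  1.29827132e+00, -1.34993880e-05,
        1.46361849e+00, -2.15297805e-01]), 'dq': array([-0.00155181,  0.00068963,  0.0004735 ,  0.00081872, -0.00014225,
       -0.00049563]), 'effort': array([-1.82761134e-03, -4.48465741e+01, -2.31278175e+01, -3.28406977e-04,
        4.78280956e-03,  1.36061104e-06]), 'tcp_pos': array([ 0.1956496 , -0.51370216,  0.23069884]), 'tcp_rot': array([-5.47045656e-04,  8.23352299e-01, -5.67530106e-01, -5.20855982e-04]), 'ft_force': array([-0.86730345,  0.44026139, -0.27263165]), 'torque': array([-0.00852193,  0.05637433,  0.00774281]), 'finger_gap': 1.004303530542713}
top [[416.90694403   0.         280.80403056]
 [  0.         416.90694403 202.64686071]
 [  0.           0.           1.        ]] [[ 0.02451179 -0.99943191  0.02313072 -0.01956439]
 [-0.99593653 -0.02641865 -0.08609577  0.49688839]
 [ 0.08665795 -0.02092637 -0.99601832  1.01617031]
 [ 0.          0.          0.          1.        ]]
side [[407.98741554   0.         280.11804895]
 [  0.         407.98741554 209.65315838]
 [  0.           0.           1.        ]] [[ 0.99887596 -0.04472449  0.01570163 -0.47034675]
 [-0.01877129 -0.67740701 -0.73536887  0.04763656]
 [ 0.04352539  0.73424755 -0.67748511  1.01928007]
 [ 0.          0.          0.          1.        ]]
wrist [[372.04075219   0.         273.59355204]
 [  0.         372.04075219 200.86913268]
 [  0.           0.           1.        ]] [[ 3.56034454e-01 -9.34472598e-01 -6.56168227e-04 -5.49707987e-01]
 [-8.98322659e-01 -3.42454560e-01  2.75211328e-01 -3.57121157e-02]
 [-2.57402153e-01 -9.73952643e-02 -9.61383531e-01  3.79101529e-01]
 [ 0.00000000e+00  0.00000000e+00  0.00000000e+00  1.00000000e+00]]
```

View pics/top0.png

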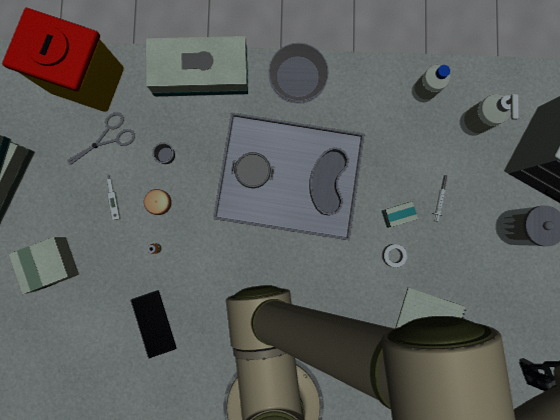

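View pics/side0.png

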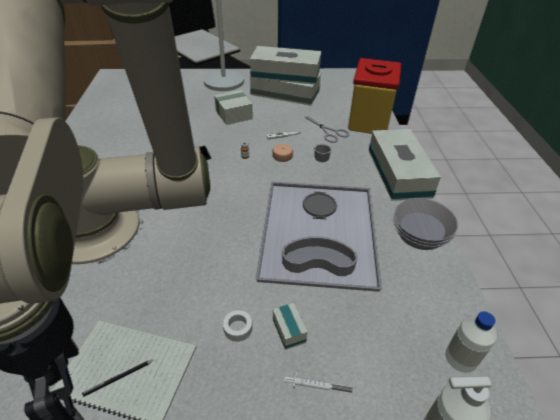

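View pics/wrist0.png

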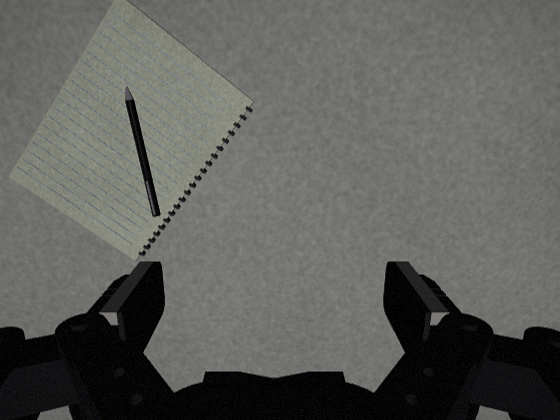

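The top view shows the tray in the middle, with the holder at about (253,171) and the dish at (328,181). The pad (157,202), cup (164,154) and vial (155,249) are on the left, the syringe (440,197) on the right. Next I measure these.

```bash
cat > h.py <<'E'
import numpy as np,cv2
def ray(f,uv,z):
    K=f["intrinsics"];T=f["camera_from_world"];R=T[:3,:3];t=T[:3,3]
    c=-R.T@t
    d=R.T@np.linalg.inv(K)@np.array([uv[0],uv[1],1.])
    return c+d*(z-c[2])/d[2]
def proj(f,p):
    T=f["camera_from_world"];q=f["intrinsics"]@(T[:3,:3]@np.array(p)+T[:3,3]);return q[:2]/q[2]
def crop(f,x0,y0,x1,y1,s,name):
    cv2.imwrite(name,cv2.resize(f["frame"][y0:y1,x0:x1,::-1],None,fx=s,fy=s,interpolation=cv2.INTER_CUBIC))
E
python3 - <<'E'
import pickle;from h import *
d=pickle.load(open("f0.pkl","rb"))
crop(d["top"],90,130,190,260,4,"pics/c1.png")
crop(d["top"],370,160,470,280,4,"pics/c2.png")
crop(d["top"],205,105,375,245,4,"pics/c3.png")
a=[cv2.imread(f"pics/c{i}.png") for i in (1,2)]
h=max(x.shape[0] for x in a)
cv2.imwrite("pics/c12.png",np.hstack([cv2.copyMakeBorder(x,0,h-x.shape[0],0,0,0) for x in a]))
E
```

```text
(no output)
```

View pics/c12.png

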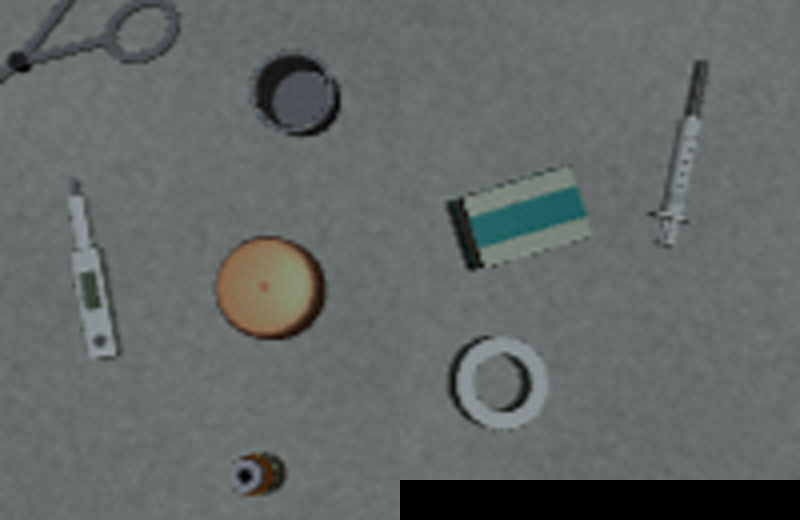

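View pics/c3.png

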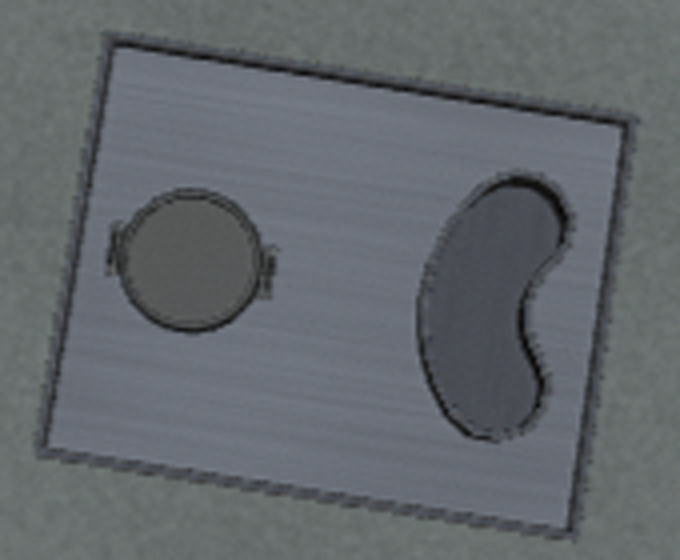

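Run:
```python
import pickle;from h import *
np.set_printoptions(precision=4,suppress=True)
d=pickle.load(open("f0.pkl","rb"));t=d["top"]
R=lambda c,o,z:ray(t,((c[0]+.5)/4-.5+o[0],(c[1]+.5)/4-.5+o[1]),z)
o3=(205,105);o1=(90,130);o2=(370,160)
C=[R(c,o3,.012) for c in[(107,36),(635,119),(573,536),(40,455)]]
for c in C:print(c)
print("sides",[np.linalg.norm(C[i]-C[i-1]) for i in range(4)])
cen=sum(C)/4
yv=(C[0]-C[1]+C[3]-C[2]);yaw=np.arctan2(-yv[0],yv[1]); xv=C[0]-C[3]+C[1]-C[2]
print("tray",cen,yaw,np.arctan2(xv[1],xv[0]))
ex=np.array([np.cos(yaw),np.sin(yaw),0]);ey=np.array([-ex[1],ex[0],0])
P={}
P['holder']=R((191.5,261),o3,.013)
P['lugL']=R((107,250),o3,.013);P['lugR']=R((275,272),o3,.013)
P['pad']=R((267,286.5),o1,.026); P['cup']=R((295,93),o1,.035); P['vial']=R((245,474),o1,.048)
P['tip']=R((302,62),o2,.0065);P['end']=R((268,246),o2,.0065)
P['tape']=R((502,383),(270,160),.024)
for k,v in P.items():
    print(k,v,"in tray",(v-cen)@ex,(v-cen)@ey,"side px",proj(d["side"],v))
s=P['tip']-P['end'];print(np.linalg.norm(s),np.arctan2(s[1],s[0]),"syr origin",P['end']+s*50/121)
h=cen+.095*ey;print("holder nominal",h,proj(d["side"],h),"dish",cen-.095*ey)
print("cam",ray(t,(0,0),0),-t["camera_from_world"][:3,:3].T@t["camera_from_world"][:3,3])
crop(d["side"],225,120,345,240,5,"pics/s1.png")
```

```text
[0.7227 0.1247 0.012 ]
[ 0.6791 -0.2142  0.012 ]
[ 0.4121 -0.1772  0.012 ]
[0.4543 0.1571 0.012 ]
sides [np.float64(0.27038714245948114), np.float64(0.34167479577605936), np.float64(0.26950019531509206), np.float64(0.336905273629353)]
tray [ 0.5671 -0.0274  0.012 ] -0.1267949271234309 -0.12892552627482676
holder [0.5791 0.0664 0.013 ] in tray 3.390196853970621e-05 0.09456049503597147 side px [319.735  202.9692]
lugL [0.5846 0.1198 0.013 ] in tray -0.0012659941060603115 0.1482222840515626 side px [319.4707 190.0357]
lugR [0.5735 0.0136 0.013 ] in tray 0.001237946499669326 0.0414567989080923 side px [319.9841 216.7268]
pad [0.4922 0.2997 0.026 ] in tray -0.11566141670754668 0.31499381016816724 side px [282.8347 149.3542]
cup [0.6116 0.286  0.035 ] in tray 0.004500624121950607 0.3165605072833965 side px [322.5951 148.9462]
vial [0.3778 0.301  0.048 ] in tray -0.22926234817949354 0.3018475809709421 side px [244.9057 143.4476]
tip [ 0.5805 -0.4267  0.0065] in tray 0.06384364835916193 -0.3944249357946128 side px [352.3708 389.8629]
end [ 0.462  -0.4038  0.0065] in tray -0.05665587192066703 -0.386680783929591 side px [285.2396 379.6672]
tape [ 0.3737 -0.2927  0.024 ] in tray -0.15827128542769428 -0.2875818046098294 side px [237.7189 321.8588]
0.1207481108580065 -0.19097374220499191 syr origin [ 0.511  -0.4133  0.0065]
holder nominal [0.5791 0.0668 0.012 ] [319.6934 203.1395] dish [ 0.5551 -0.1216  0.012 ]
cam [1.0105 0.7386 0.    ] [0.4073 0.0148 1.0554]
```

View pics/s1.png

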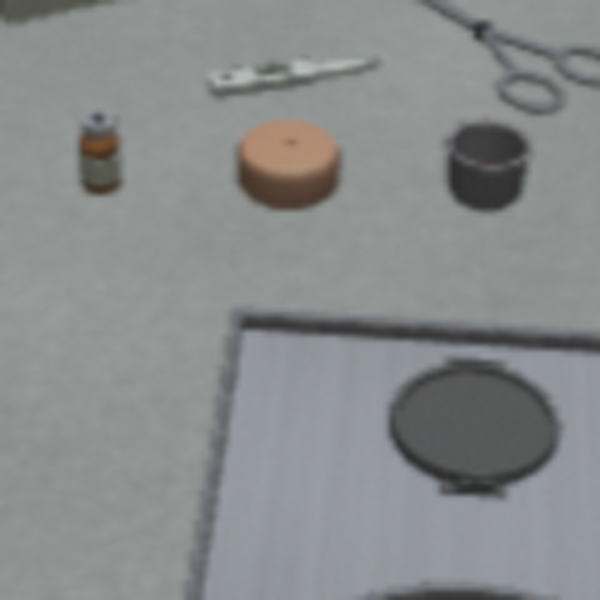

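Both views agree to within about a pixel and the tray measures 270 x 339 mm, so I trust the positions. I'll do the syringe first, with the jaw angle chosen so that joint 6 stays in range when I place it.

```bash
cat > go.py <<'E'
import sys,numpy as np
from scipy.spatial.transform import Rotation as Ro
from station import ctrl
s=ctrl.state();w=s["tcp_rot"];R=Ro.from_quat([w[1],w[2],w[3],w[0]]).as_matrix()
th=np.degrees(np.arctan2(R[1,0],R[0,0]))
a=[float(v) for v in sys.argv[1:]]
d=R.T@(np.array(a[:3])-s["tcp_pos"])
print("t",round(s["time_s"],2),"tcp",s["tcp_pos"].round(4),"th",th.round(2),"tilt",np.degrees(np.arccos(-R[2,2])).round(2),"q6",s["q"][5].round(2),"gap",round(s["finger_gap"],3),"F",s["ft_force"].round(1))
print("shift mm",(d*1000).round(1),"yaw",round((th-a[3]+180)%360-180,2))
E
python3 go.py .511 -.413 .15 79.1
```

```text
t 0.15 tcp [ 0.1957 -0.5138  0.2309] th -69.15 tilt 0.06 q6 -0.22 gap 0.999 F [ 0.5 -0.5 -1.2]
shift mm [  18.1 -330.5   80.9] yaw -148.25
```

```bash
python3 -m handwheel '[[0.085,[0.003,-0.05,0.01],0],[0.085,[0.003,-0.055,0.01],0],[0.085,[0.003,-0.055,0.01],0],[0.085,[0.003,-0.055,0.01],0],[0.085,[0.003,-0.055,0.02],0]]' 30; python3 -m handwheel '[[0.06,[0.003,-0.05,0.02],0],[0.04,[0,0,0],-10.7],[0.04,[0,0,0],-10.7],[0.04,[0,0,0],-10.7],[0.04,[0,0,0],-10.7]]'; for i in 1; do python3 go.py .511 -.413 .15 79.1; done
```

```text
time_s: 0.78
tcp_pos: [0.4551, -0.4314, 0.1713]
tcp_rot: [0.0, 0.823, -0.568, 0.001]
ft_force: [-0.8, 0.2, 0.3]
finger_gap: 0.998
time_s: 1.4
tcp_pos: [0.5011, -0.4168, 0.1509]
tcp_rot: [-0.0, 0.974, -0.225, -0.0]
ft_force: [-0.2, 0.3, -0.2]
finger_gap: 0.473
t 1.4 tcp [ 0.5011 -0.4168  0.1509] th -26.0 tilt 0.05 q6 -0.42 gap 0.473 F [-0.2  0.3 -0.2]
shift mm [ 7.2 -7.7  0.9] yaw -105.1
```

```bash
python3 -m handwheel '[[0.04,[0,0,0],-10.5],[0.04,[0,0,0],-10.5],[0.04,[0,0,0],-10.5],[0.04,[0,0,0],-10.5],[0.04,[0,0,0],-10.5]]'; python3 -m handwheel '[[0.04,[0,0,0],-10.5],[0.04,[0,0,0],-10.5],[0.04,[0,0,0],-10.5],[0.04,[0,0,0],-10.5],[0.04,[0,0,0],-10.5]]'; python3 go.py .511 -.413 .06 79.1
```

```text
time_s: 2.02
tcp_pos: [0.5011, -0.4168, 0.1509]
tcp_rot: [-0.0, 0.973, 0.229, -0.0]
ft_force: [0.5, 0.2, 0.6]
finger_gap: 0.467
time_s: 2.65
tcp_pos: [0.501, -0.4168, 0.1509]
tcp_rot: [-0.0, 0.772, 0.636, 0.0]
ft_force: [0.4, -0.4, -0.4]
finger_gap: 0.468
t 2.65 tcp [ 0.501  -0.4168  0.1509] th 78.99 tilt 0.05 q6 -2.25 gap 0.468 F [ 0.4 -0.4 -0.4]
shift mm [ 5.6  9.1 90.9] yaw -0.11
```

```bash
python3 -m handwheel '[[0.035,[0.0056,0.009,0.045],0],[0.035,[0,0,0.045],0],[0.035,[0,0,0],0]]'; python3 go.py .511 -.413 .004 79.1
python3 - <<'E'
from h import *;from station import ctrl
f=ctrl.grab_frame("wrist");cv2.imwrite("pics/w1.png",f["frame"][:,:,::-1])
for n,p in dict(o=(.511,-.4133,.0065),tip=(.5805,-.4267,.0065),end=(.462,-.4038,.0065)).items():print(n,proj(f,p))
E
```

```text
time_s: 3.02
tcp_pos: [0.5099, -0.4118, 0.0581]
tcp_rot: [-0.004, 0.774, 0.634, -0.0]
ft_force: [0.5, 0.2, 0.5]
finger_gap: 0.41
t 3.02 tcp [ 0.5099 -0.4118  0.0581] th 78.65 tilt 0.43 q6 -2.23 gap 0.41 F [0.5 0.2 0.5]
shift mm [-1.2  1.7 54.1] yaw -0.45
o [270.84901107 227.81142173]
tip [271.951547   337.74162116]
end [270.03966339 137.21968628]
```

View pics/w1.png

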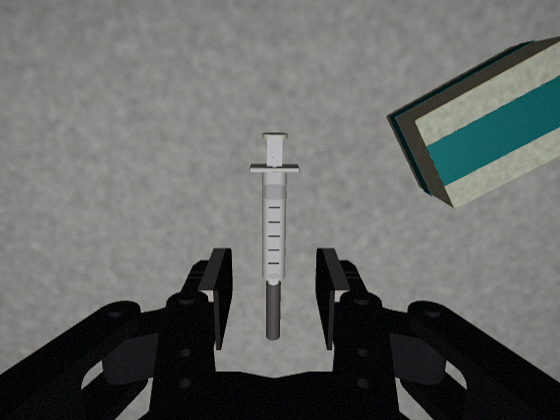

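The syringe (tip (272,338), plunger (275,133)) lies centred between the fingers where predicted, and the carton is clear. I'll go down and grip.

```bash
python3 -m handwheel '[[0.035,[-0.001,0.001,0.025],0],[0.035,[0,0,0.02],0],[0.035,[0,0,0.008],0],[0.035,[0,0,0],0]]'; python3 go.py .511 -.413 .004 79.1; python3 -m handwheel '[[0.01,[0,0,0],0],[0.0,[0,0,0],0],[0.0,[0,0,0],0],[0.0,[0,0,0],0]]' 40;python3 go.py .511 -.413 .004 79.1
```

```text
time_s: 3.58
tcp_pos: [0.5123, -0.4149, 0.0095]
tcp_rot: [0.001, 0.774, 0.634, 0.0]
ft_force: [0.2, -0.4, 0.7]
finger_gap: 0.409
t 3.58 tcp [ 0.5123 -0.4149  0.0095] th 78.64 tilt 0.09 q6 -2.23 gap 0.409 F [ 0.2 -0.4  0.7]
shift mm [ 1.6 -1.6  5.5] yaw -0.46
time_s: 4.08
tcp_pos: [0.5123, -0.4149, 0.0096]
tcp_rot: [0.001, 0.774, 0.634, 0.0]
ft_force: [-1.1, 0.5, 6.2]
finger_gap: 0.092
t 4.08 tcp [ 0.5123 -0.4149  0.0096] th 78.64 tilt 0.12 q6 -2.23 gap 0.092 F [-1.1  0.5  6.2]
shift mm [ 1.6 -1.6  5.6] yaw -0.46
```

```bash
python3 -m handwheel '[[0.035,[0,0,0],0],[0.035,[0,0,0],0],[0.035,[0.001,-0.001,0.006],0],[0.035,[0,0,0],0]]'; python3 go.py .511 -.413 .004 79.1; python3 -m handwheel '[[0.01,[0,0,0],0],[0.0,[0,0,0],0],[0.0,[0,0,0],0],[0.0,[0,0,0],0]]' 40;python3 go.py .511 -.413 .004 79.1
```

```text
time_s: 4.58
tcp_pos: [0.5107, -0.4128, 0.0014]
tcp_rot: [-0.001, 0.774, 0.634, -0.0]
ft_force: [-0.4, -0.1, 0.6]
finger_gap: 0.411
t 4.58 tcp [ 0.5107 -0.4128  0.0014] th 78.64 tilt 0.1 q6 -2.23 gap 0.411 F [-0.4 -0.1  0.6]
shift mm [-0.1  0.3 -2.6] yaw -0.46
time_s: 5.08
tcp_pos: [0.5111, -0.4133, 0.0024]
tcp_rot: [0.0, 0.774, 0.634, 0.0]
ft_force: [-0.5, -0.0, 1.0]
finger_gap: 0.13
t 5.08 tcp [ 0.5111 -0.4133  0.0024] th 78.64 tilt 0.01 q6 -2.23 gap 0.13 F [-0.5 -0.   1. ]
shift mm [ 0.3 -0.2 -1.6] yaw -0.46
```

```bash
python3 -m handwheel '[[0.0,[0,0,-0.02],0],[0.0,[0,0,-0.04],0],[0.0,[0,0,-0.04],0],[0.0,[0,0,0],0]]'; python3 go.py .490 .078 .10 -7.3
python3 - <<'E'
from h import *;from station import ctrl
f=ctrl.grab_frame("wrist");cv2.imwrite("pics/w2.png",f["frame"][:,:,::-1])
E
```

```text
time_s: 5.58
tcp_pos: [0.5121, -0.4142, 0.1058]
tcp_rot: [0.003, 0.774, 0.634, 0.0]
ft_force: [-0.1, -0.3, -0.2]
finger_gap: 0.13
t 5.58 tcp [ 0.5121 -0.4142  0.1058] th 78.65 tilt 0.37 q6 -2.23 gap 0.13 F [-0.1 -0.3 -0.2]
shift mm [ 478.3 -118.5    3.3] yaw 85.95
```

View pics/w2.png

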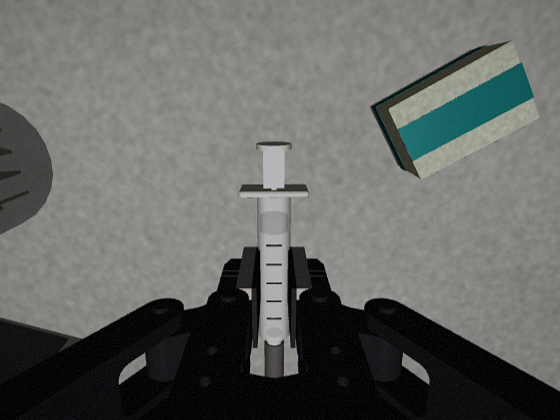

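The syringe is held straight by the barrel. I'll carry it to the front of the holder and turn it.

```bash
python3 -m handwheel '[[0.0,[0.04,-0.01,0],0],[0.0,[0.055,-0.014,0],0],[0.0,[0.055,-0.014,0],0],[0.0,[0.055,-0.014,0],0],[0.0,[0.055,-0.014,0],0]]'; python3 -m handwheel '[[0.0,[0.055,-0.014,0],0],[0.0,[0.055,-0.014,0],0],[0.0,[0.055,-0.014,0],0],[0.0,[0.04,-0.008,0],0],[0.0,[0.0,0,0],10.5]]';  python3 -m handwheel '[[0.0,[0,0,0],10.6],[0.0,[0,0,0],10.6],[0.0,[0,0,0],10.6],[0.0,[0,0,0],10.6],[0.0,[0,0,0],10.6]]';python3 go.py .490 .078 .10 -7.3
```

```text
time_s: 6.25
tcp_pos: [0.4966, -0.1433, 0.1012]
tcp_rot: [-0.001, 0.774, 0.634, -0.0]
ft_force: [-0.4, -0.3, 0.5]
finger_gap: 0.13
time_s: 6.88
tcp_pos: [0.4878, 0.0681, 0.1012]
tcp_rot: [-0.001, 0.828, 0.56, -0.001]
ft_force: [0.7, -0.3, 0.8]
finger_gap: 0.132
time_s: 7.5
tcp_pos: [0.4882, 0.0656, 0.1012]
tcp_rot: [-0.0, 0.992, 0.129, -0.001]
ft_force: [-0.2, -0.7, -0.2]
finger_gap: 0.136
t 7.5 tcp [0.4882 0.0656 0.1012] th 14.79 tilt 0.14 q6 -0.37 gap 0.136 F [-0.2 -0.7 -0.2]
shift mm [  4.9 -11.6   1.2] yaw 22.09
```

```bash
python3 -m handwheel '[[0.0,[0.005,-0.0115,0],0],[0.0,[0,0,0],10.5],[0.0,[0,0,0],10.5],[0,[0,0,0.035],0.9],[0,[0,0,0],0]]';python3 go.py .490 .078 .007 -7.3
python3 - <<'E'
from h import *;from station import ctrl
f=ctrl.grab_frame("wrist");cv2.imwrite("pics/w3.png",f["frame"][:,:,::-1])
E
```

```text
time_s: 8.12
tcp_pos: [0.4892, 0.0786, 0.0654]
tcp_rot: [-0.0, 0.998, -0.057, -0.003]
ft_force: [-1.1, 0.3, 0.1]
finger_gap: 0.129
t 8.12 tcp [0.4892 0.0786 0.0654] th -6.53 tilt 0.32 q6 0.03 gap 0.129 F [-1.1  0.3  0.1]
shift mm [ 1.1  0.5 58.4] yaw 0.77
```

View pics/w3.png

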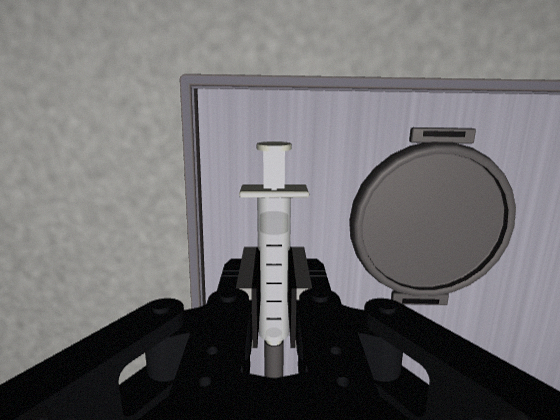

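```bash
python3 -m handwheel '[[0,[0.001,0,0.025],0.8],[0.0,[0,0,0.02],0],[0.0,[0,0,0.01],0],[0,[0,0,0],0]]';python3 go.py .490 .078 .0055 -7.3
```

```text
time_s: 8.68
tcp_pos: [0.4919, 0.0779, 0.0126]
tcp_rot: [-0.0, 0.998, -0.065, -0.0]
ft_force: [-0.7, -0.1, -0.2]
finger_gap: 0.133
t 8.68 tcp [0.4919 0.0779 0.0126] th -7.5 tilt 0.0 q6 0.05 gap 0.133 F [-0.7 -0.1 -0.2]
shift mm [-1.9  0.2  7.1] yaw -0.2
```

```bash
python3 -m handwheel '[[0,[-0.001,0,0.006],0],[0.0,[0,0,0.0],0],[0,[0,0,0],0]]';python3 go.py .490 .078 .0055 -7.3
```

```text
time_s: 9.05
tcp_pos: [0.4909, 0.0779, 0.0066]
tcp_rot: [-0.0, 0.998, -0.066, 0.0]
ft_force: [-0.8, 0.1, -0.4]
finger_gap: 0.13
t 9.05 tcp [0.4909 0.0779 0.0066] th -7.55 tilt 0.03 q6 0.05 gap 0.13 F [-0.8  0.1 -0.4]
shift mm [-0.9  0.   1.1] yaw -0.25
```

```bash
python3 -m handwheel '[[0,[0,0,0.001],0],[0.025,[0,0,0],0],[0.025,[0,0,0],0],[0.025,[0,0,-0.04],0],[0.04,[0,0,-0.06],0]]';python3 go.py .4922 .2997 .12 -7.3
python3 - <<'E'
from h import *;from station import ctrl
f=ctrl.grab_frame("wrist");cv2.imwrite("pics/w4.png",f["frame"][:,:,::-1])
E
```

```text
time_s: 9.68
tcp_pos: [0.4899, 0.0779, 0.1055]
tcp_rot: [-0.0, 0.998, -0.066, -0.002]
ft_force: [0.8, 0.4, 0.1]
finger_gap: 0.465
t 9.68 tcp [0.4899 0.0779 0.1055] th -7.57 tilt 0.22 q6 0.05 gap 0.465 F [0.8 0.4 0.1]
shift mm [ -27.  -220.2  -14.5] yaw -0.27
```

View pics/w4.png

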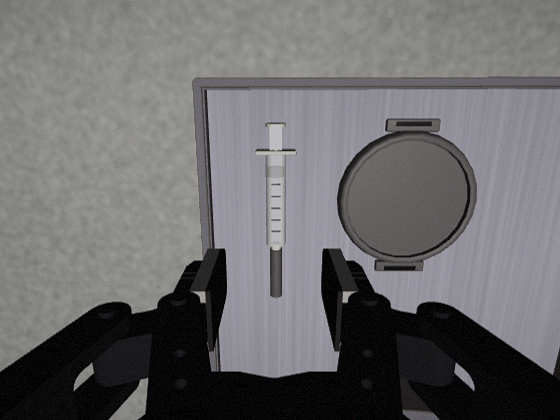

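The syringe lies on the tray floor, parallel to the edge, with the flange at (276,152) and the cap tip at (276,296). Next is the pad.

```bash
python3 -m handwheel '[[0.0854,[-0.006,-0.05,0],0],[0.0854,[-0.007,-0.057,0],0],[0.0854,[-0.007,-0.057,0],0],[0.0854,[-0.007,-0.055,0.03],0],[0.0854,[0,0,0],0]]' 30;python3 go.py .4922 .2997 .005 -7.3
python3 - <<'E'
from h import *;from station import ctrl
f=ctrl.grab_frame("wrist");cv2.imwrite("pics/w5.png",f["frame"][:,:,::-1])
print(proj(f,(.4922,.2997,.03)))
E
```

```text
time_s: 10.35
tcp_pos: [0.4911, 0.3008, 0.0734]
tcp_rot: [0.001, 0.998, -0.064, -0.002]
ft_force: [0.3, -0.7, 1.1]
finger_gap: 0.998
t 10.35 tcp [0.4911 0.3008 0.0734] th -7.3 tilt 0.2 q6 0.47 gap 0.998 F [ 0.3 -0.7  1.1]
shift mm [ 1.5  0.9 68.4] yaw 0.0
[275.74999623 232.04813604]
```

View pics/w5.png

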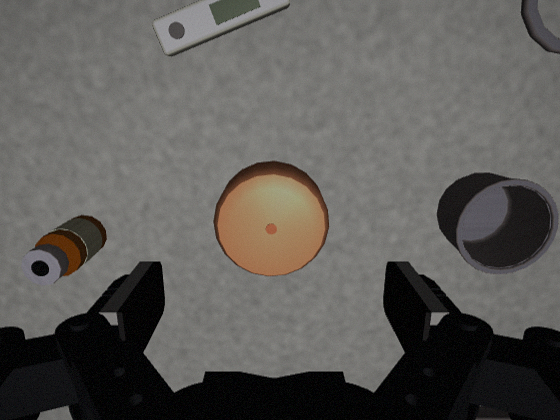

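The pad's centre dot at (271,228) is within 2 mm of the prediction, and nothing is in the fingers' way. I'll go down.

```bash
python3 -m handwheel '[[0.0854,[0.001,0,0.03],0],[0.0854,[0,0,0.025],0],[0.0854,[0,0,0.01],0],[0.0854,[0,0,0],0]]' 30;python3 go.py .4922 .2997 .005 -7.3
```

```text
time_s: 10.9
tcp_pos: [0.4941, 0.2973, 0.0109]
tcp_rot: [0.0, 0.998, -0.066, -0.0]
ft_force: [-0.2, -0.3, 0.2]
finger_gap: 1.0
t 10.9 tcp [0.4941 0.2973 0.0109] th -7.61 tilt 0.0 q6 0.47 gap 1.0 F [-0.2 -0.3  0.2]
shift mm [-2.2 -2.1  5.9] yaw -0.31
```

```bash
python3 -m handwheel '[[0.0854,[-0.003,-0.0015,0.005],0],[0.07,[0,0,0],0],[0.055,[0,0,0.0],0],[0.05,[0,0,0],0],[0.05,[0,0,0],0]]' 30;python3 go.py .4922 .2997 .005 -7.3
python3 - <<'E'
from h import *;from station import ctrl
f=ctrl.grab_frame("side");crop(f,220,100,350,200,6,"pics/s2.png")
E
```

```text
time_s: 11.52
tcp_pos: [0.4911, 0.3, 0.0062]
tcp_rot: [-0.0, 0.998, -0.066, 0.0]
ft_force: [-1.4, 0.3, 6.4]
finger_gap: 0.727
t 11.53 tcp [0.4911 0.3    0.0062] th -7.55 tilt 0.05 q6 0.47 gap 0.727 F [-1.4  0.3  6.4]
shift mm [1.1 0.2 1.2] yaw -0.25
```

View pics/s2.png

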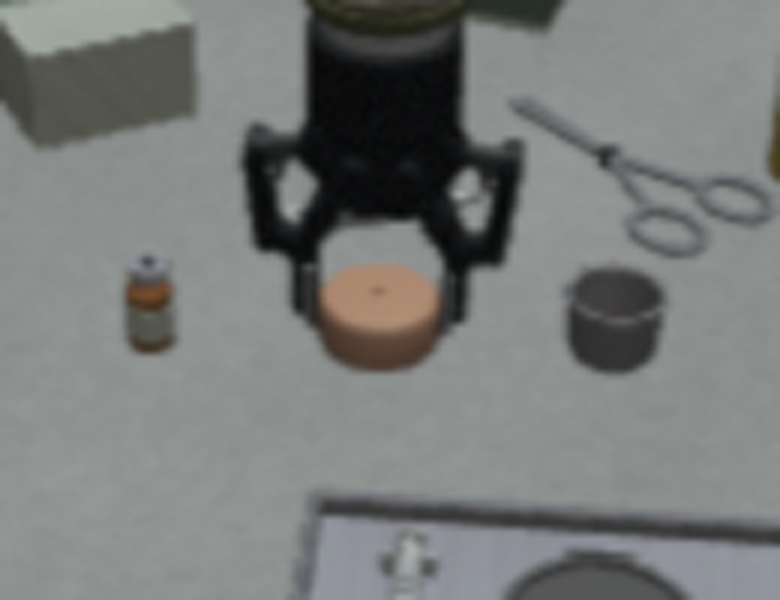

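```bash
python3 -m handwheel '[[0.05,[0,0,0],0],[0.05,[0,0,-0.02],0],[0.05,[0,0,-0.035],0],[0.05,[0,0,-0.035],0],[0.05,[0,0,0],0]]' 40;python3 go.py .579 .0665 .09 -7.3;python3 - <<'E'
from h import *;from station import ctrl
f=ctrl.grab_frame("wrist");cv2.imwrite("pics/w6.png",f["frame"][:,:,::-1])
f=ctrl.grab_frame("side");crop(f,220,70,350,170,6,"pics/s3.png")
E
```

```text
time_s: 12.2
tcp_pos: [0.4921, 0.3003, 0.0979]
tcp_rot: [-0.001, 0.998, -0.066, 0.002]
ft_force: [-0.6, -0.8, -1.1]
finger_gap: 0.726
t 12.2 tcp [0.4921 0.3003 0.0979] th -7.55 tilt 0.29 q6 0.47 gap 0.726 F [-0.6 -0.8 -1.1]
shift mm [116.8 220.4   7.9] yaw -0.25
```

View pics/w6.png

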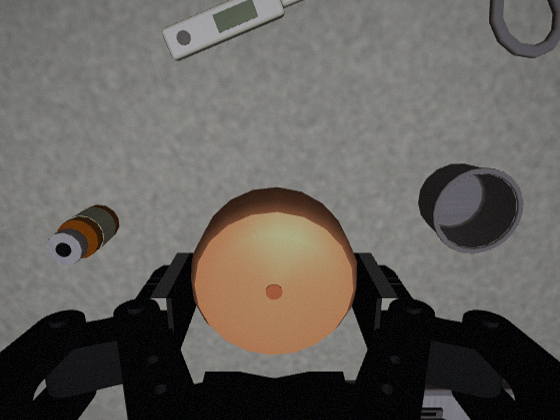

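View pics/s3.png

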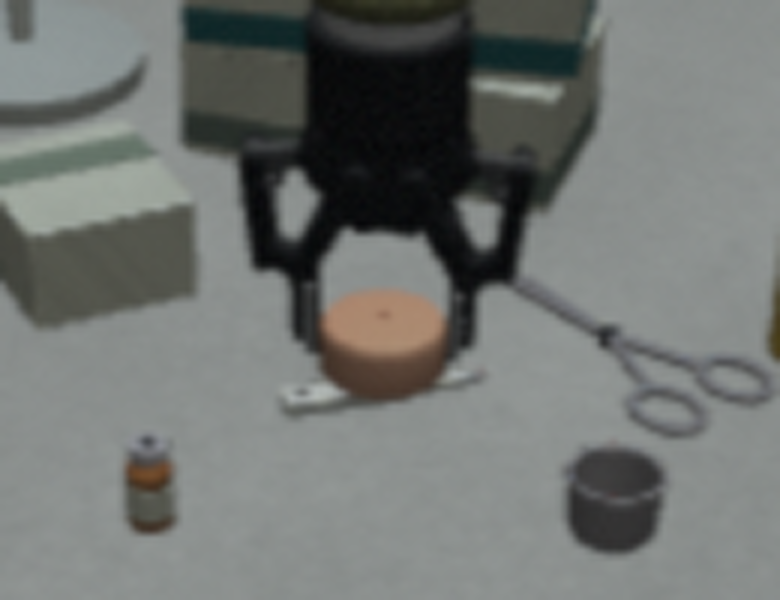

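```bash
python3 - <<'E'
from h import *;from station import ctrl
f=ctrl.grab_frame("wrist");p=ctrl.state()["tcp_pos"];print(p,ray(f,(274,292),p[2]+.0238))
E
python3 -m handwheel '[[0.05,[0.024,0.045,0],0],[0.05,[0.027,0.051,0],0],[0.05,[0.027,0.051,0],0],[0.05,[0.027,0.051,0],0],[0.05,[0.011,0.021,0],0]]'; python3 go.py .579 .0665 .04 -7.3
```

```text
[0.49044551 0.29961716 0.09449445] [0.49124865 0.30102864 0.11829445]
time_s: 12.98
tcp_pos: [0.5775, 0.0645, 0.094]
tcp_rot: [0.0, 0.998, -0.067, -0.001]
ft_force: [0.1, 0.2, -0.3]
finger_gap: 0.722
t 12.97 tcp [0.5775 0.0645 0.094 ] th -7.72 tilt 0.13 q6 0.04 gap 0.722 F [ 0.1  0.2 -0.3]
shift mm [ 1.3 -2.2 54. ] yaw -0.42
```

```bash
python3 -m handwheel '[[0.05,[0.0005,-0.0015,0.025],0],[0.05,[0,0,0.02],0],[0.05,[0,0,0.013],0],[0.05,[0,0,0],0],[0.05,[0,0,0],0]]'; python3 go.py .578 .0655 .0145 -7.3
python3 - <<'E'
from h import *;from station import ctrl
f=ctrl.grab_frame("side");crop(f,260,130,380,230,6,"pics/s4.png")
E
```

```text
time_s: 13.6
tcp_pos: [0.5782, 0.069, 0.038]
tcp_rot: [0.0, 0.998, -0.066, 0.0]
ft_force: [-1.0, -0.4, -1.3]
finger_gap: 0.725
t 13.6 tcp [0.5782 0.069  0.038 ] th -7.55 tilt 0.05 q6 0.05 gap 0.725 F [-1.  -0.4 -1.3]
shift mm [ 0.2  3.5 23.5] yaw -0.25
```

View pics/s4.png

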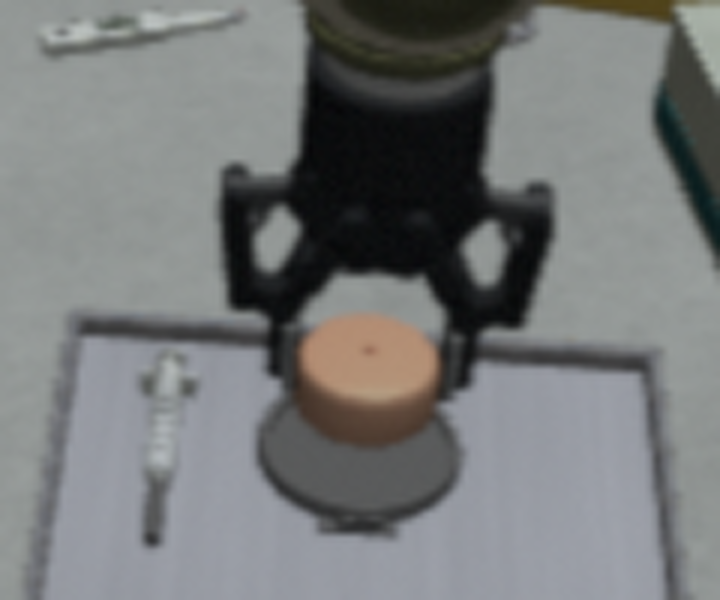

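```bash
python3 -m handwheel '[[0.05,[0,0.003,0.012],0],[0.05,[0,0,0.006],0],[0.05,[0,0,0],0],[0.05,[0,0,0],0]]'; python3 go.py .578 .0655 .0145 -7.3
```

```text
time_s: 14.15
tcp_pos: [0.5776, 0.066, 0.0197]
tcp_rot: [0.0, 0.998, -0.066, 0.0]
ft_force: [-0.1, 0.0, -1.1]
finger_gap: 0.724
t 14.15 tcp [0.5776 0.066  0.0197] th -7.55 tilt 0.01 q6 0.04 gap 0.724 F [-0.1  0.  -1.1]
shift mm [0.5 0.4 5.2] yaw -0.25
```

```bash
python3 -m handwheel '[[0.05,[0,0,0.004],0],[0.05,[0,0,0],0],[0.05,[0,0,0],0]]'; python3 go.py .578 .0655 .0145 -7.3
```

```text
time_s: 14.52
tcp_pos: [0.5775, 0.0659, 0.0156]
tcp_rot: [-0.0, 0.998, -0.066, 0.0]
ft_force: [1.1, -0.5, -1.5]
finger_gap: 0.726
t 14.53 tcp [0.5775 0.0659 0.0156] th -7.56 tilt 0.0 q6 0.04 gap 0.726 F [ 1.1 -0.5 -1.5]
shift mm [0.6 0.4 1.1] yaw -0.26
```

```bash
python3 -m handwheel '[[0.05,[0,0,0.0015],0],[0.05,[0,0,0],0],[0.082,[0,0,0],0],[0.082,[0,0,0],0],[0.082,[0,0,0],0]]';python3 go.py .578 .0655 .0145 -7.3; python3 -m handwheel '[[0.0854,[0,0,-0.03],0],[0.085,[0,0,-0.05],0],[0.085,[0,0,-0.01],0],[0.085,[0,0,0],0]]'; python3 go.py .6116 .286 .10 82.7
python3 - <<'E'
from h import *;from station import ctrl
f=ctrl.grab_frame("side");crop(f,240,130,400,250,5,"pics/s5.png")
f=ctrl.grab_frame("wrist");cv2.imwrite("pics/w7.png",f["frame"][:,:,::-1])
E
```

```text
time_s: 15.15
tcp_pos: [0.5774, 0.0659, 0.014]
tcp_rot: [0.0, 0.998, -0.066, -0.0]
ft_force: [-0.9, -0.6, 0.0]
finger_gap: 0.961
t 15.15 tcp [0.5774 0.0659 0.014 ] th -7.56 tilt 0.01 q6 0.04 gap 0.961 F [-0.9 -0.6  0. ]
shift mm [ 0.6  0.4 -0.5] yaw -0.26
time_s: 15.65
tcp_pos: [0.5775, 0.066, 0.1042]
tcp_rot: [0.0, 0.998, -0.066, 0.0]
ft_force: [-0.0, 0.2, -0.4]
finger_gap: 0.996
t 15.65 tcp [0.5775 0.066  0.1042] th -7.55 tilt 0.04 q6 0.04 gap 0.996 F [-0.   0.2 -0.4]
shift mm [   4.9 -222.6    4.2] yaw -90.25
```

View pics/s5.png

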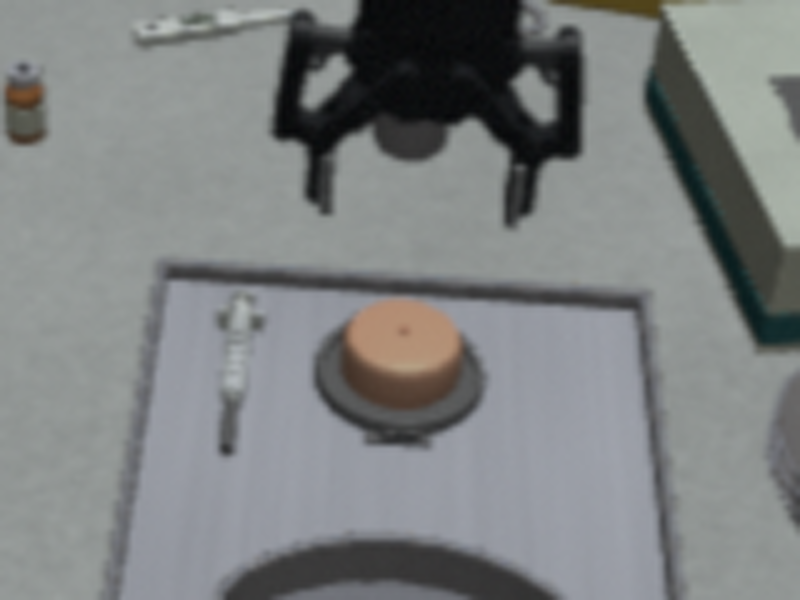

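View pics/w7.png

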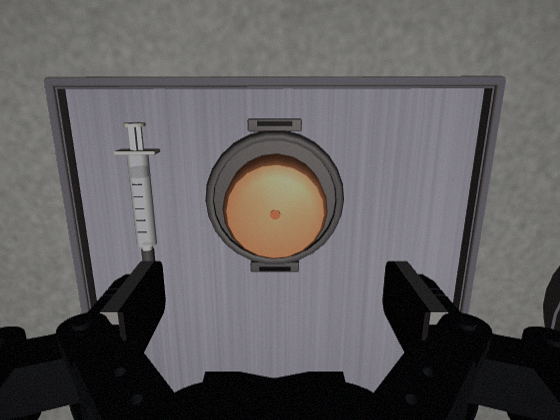

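The pad sits flat in the recess, with its dot at (275,214) in the wrist view. Next is the cup.

```bash
python3 -m handwheel '[[0.085,[0.001,-0.05,0],0],[0.085,[0.001,-0.058,0],0],[0.085,[0.001,-0.058,0],0],[0.085,[0.002,-0.056,0],0],[0.085,[0,0,0],-10.5]]' 30; python3 -m handwheel '[[0.085,[0,0,0],-10],[0.085,[0,0,0],-10],[0.085,[0,0,0],-10],[0.085,[0,0,0],-10],[0.085,[0,0,0],-10]]';python3 -m handwheel '[[0.085,[0,0,0],-10],[0.085,[0,0,0],-10],[0.085,[0,0,0],-9.7],[0.085,[0,0,0],0]]';python3 go.py .6116 .286 .07 82.7;python3 - <<'E'
from h import *;from station import ctrl
f=ctrl.grab_frame("wrist");cv2.imwrite("pics/w8.png",f["frame"][:,:,::-1]);print(proj(f,(.6116,.286,.035)))
E
```

```text
time_s: 16.38
tcp_pos: [0.6107, 0.289, 0.1017]
tcp_rot: [0.0, 1.0, 0.03, -0.001]
ft_force: [-0.3, -1.0, -0.9]
finger_gap: 0.995
time_s: 17.0
tcp_pos: [0.6111, 0.2852, 0.1021]
tcp_rot: [-0.0, 0.894, 0.448, -0.002]
ft_force: [-0.3, 0.3, 0.0]
finger_gap: 0.993
time_s: 17.5
tcp_pos: [0.6112, 0.2852, 0.1024]
tcp_rot: [-0.001, 0.752, 0.66, -0.001]
ft_force: [0.5, -0.4, 0.8]
finger_gap: 0.997
t 17.5 tcp [0.6112 0.2852 0.1024] th 82.55 tilt 0.15 q6 -1.18 gap 0.997 F [ 0.5 -0.4  0.8]
shift mm [ 0.9  0.4 32.4] yaw -0.15
[275.13626174 216.64414257]
```

View pics/w8.png

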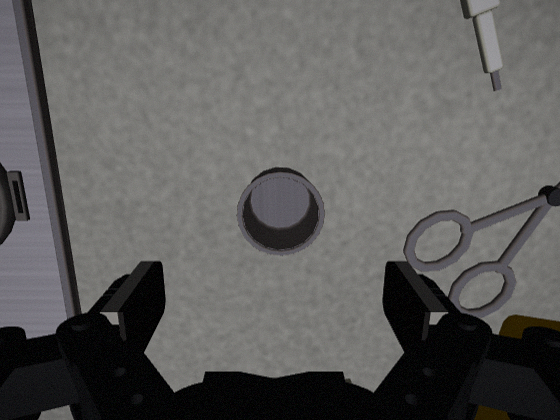

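```bash
python3 -m handwheel '[[0.08,[0.0025,-0.001,0.03],0],[0.08,[0,0,0.035],0],[0.08,[0,0,0.02],0],[0.08,[0,0,0.0],0],[0.08,[0,0,0.0],0]]' 30;python3 go.py .6116 .286 .008 82.7
```

```text
time_s: 18.18
tcp_pos: [0.6114, 0.2881, 0.0199]
tcp_rot: [0.0, 0.751, 0.66, 0.001]
ft_force: [-1.0, 0.0, 0.2]
finger_gap: 0.938
t 18.18 tcp [0.6114 0.2881 0.0199] th 82.57 tilt 0.07 q6 -1.18 gap 0.938 F [-1.   0.   0.2]
shift mm [-2.1  0.4 11.9] yaw -0.13
```

```bash
python3 -m handwheel '[[0.08,[0,0,0.01],0],[0.07,[0,0,0.002],0],[0.06,[0,0,0],0],[0.045,[0,0,0.0],0],[0.04,[0,0,0.0],0]]' 25;python3 -m handwheel '[[0.04,[0,0,0],0],[0.04,[0,0,0],0]]';python3 go.py .6116 .286 .008 82.7;python3 - <<'E'
from h import *;from station import ctrl
f=ctrl.grab_frame("wrist");cv2.imwrite("pics/w9.png",f["frame"][:,:,::-1])
E
```

```text
time_s: 18.8
tcp_pos: [0.6112, 0.288, 0.0075]
tcp_rot: [0.0, 0.751, 0.66, 0.0]
ft_force: [0.3, 0.9, 1.8]
finger_gap: 0.561
time_s: 19.05
tcp_pos: [0.6112, 0.288, 0.0075]
tcp_rot: [0.0, 0.751, 0.66, 0.0]
ft_force: [-0.3, -0.5, 3.9]
finger_gap: 0.56
t 19.05 tcp [0.6112 0.288  0.0075] th 82.65 tilt 0.05 q6 -1.18 gap 0.56 F [-0.3 -0.5  3.9]
shift mm [-2.   0.7 -0.5] yaw -0.05
```

View pics/w9.png

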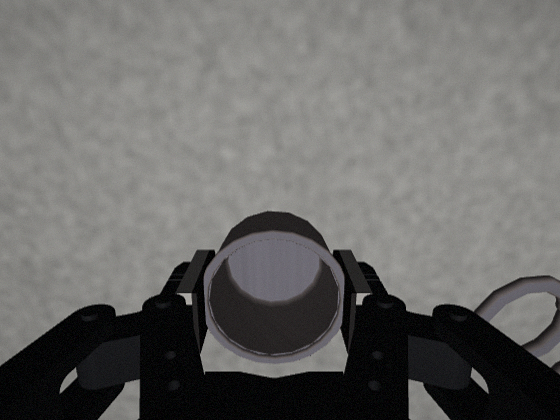

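```bash
python3 -m handwheel '[[0.04,[0,0,-0.01],0],[0.04,[0,0,-0.03],0],[0.04,[0,0,-0.04],0],[0.04,[0,0,-0.02],0],[0.04,[0,0,0.0],0]]' 35;python3 go.py .667 .055 .10 82.7;python3 - <<'E'
from h import *;from station import ctrl
f=ctrl.grab_frame("wrist");cv2.imwrite("pics/w10.png",f["frame"][:,:,::-1])
f=ctrl.grab_frame("side");crop(f,260,50,390,170,5,"pics/s6.png")
E
```

```text
time_s: 19.73
tcp_pos: [0.6114, 0.2882, 0.1087]
tcp_rot: [0.001, 0.751, 0.66, 0.001]
ft_force: [0.2, -0.0, -0.7]
finger_gap: 0.556
t 19.73 tcp [0.6114 0.2882 0.1087] th 82.65 tilt 0.17 q6 -1.18 gap 0.556 F [ 0.2 -0.  -0.7]
shift mm [-224.2   84.9    8.7] yaw -0.05
```

View pics/w10.png

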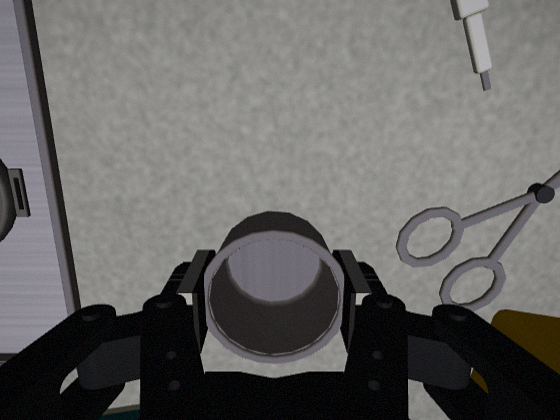

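View pics/s6.png

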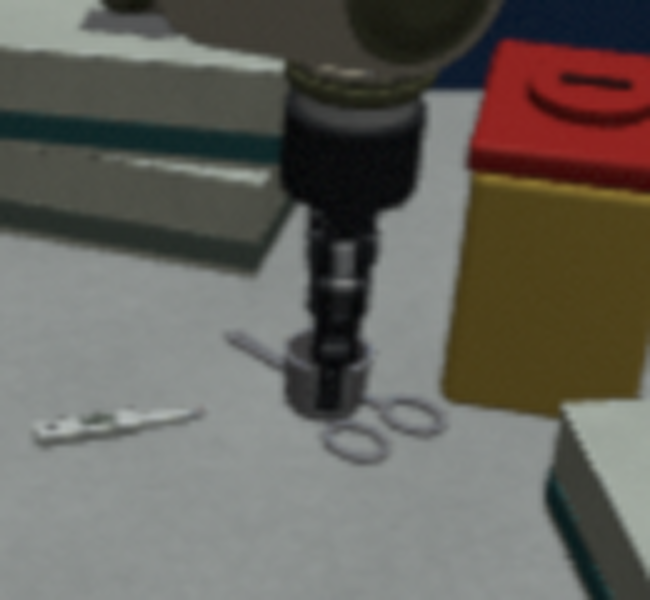

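```bash
python3 - <<'E'
from h import *;from station import ctrl
f=ctrl.grab_frame("wrist");p=ctrl.state()["tcp_pos"];print(p,ray(f,(275,297),p[2]+.0275)-p)
E
python3 -m handwheel '[[0.04,[-0.04,0.015,0],0],[0.04,[-0.055,0.02,0],0],[0.04,[-0.055,0.02,0],0],[0.04,[-0.05,0.02,0],0],[0.04,[-0.024,0.01,0.01],0]]';python3 -m handwheel '[[0.04,[0,0,0.02],0],[0.04,[0,0,0],0]]';python3 go.py .667 .055 .04 82.7
```

```text
[0.61029426 0.28781441 0.10567289] [-0.00111695  0.00073719  0.0275    ]
time_s: 20.5
tcp_pos: [0.667, 0.0522, 0.0961]
tcp_rot: [-0.0, 0.752, 0.659, -0.0]
ft_force: [-0.5, 1.2, -0.5]
finger_gap: 0.551
time_s: 20.75
tcp_pos: [0.6652, 0.0554, 0.0743]
tcp_rot: [-0.002, 0.751, 0.66, -0.002]
ft_force: [-0.1, 0.0, 0.2]
finger_gap: 0.555
t 20.75 tcp [0.6652 0.0554 0.0743] th 82.66 tilt 0.32 q6 -1.54 gap 0.555 F [-0.1  0.   0.2]
shift mm [-0.2  2.  34.3] yaw -0.04
```

```bash
python3 -m handwheel '[[0.04,[0,0.002,0.025],0],[0.04,[0,0,0.02],0],[0.04,[0,0,0.009],0],[0.04,[0,0,0],0],[0.04,[0,0,0],0]]';python3 go.py .668 .055 .011 82.7
```

```text
time_s: 21.38
tcp_pos: [0.669, 0.0549, 0.0241]
tcp_rot: [0.001, 0.751, 0.66, 0.001]
ft_force: [-0.7, -0.2, -0.2]
finger_gap: 0.555
t 21.38 tcp [0.669  0.0549 0.0241] th 82.66 tilt 0.09 q6 -1.54 gap 0.555 F [-0.7 -0.2 -0.2]
shift mm [-0.  -1.  13.1] yaw -0.04
```

```bash
python3 -m handwheel '[[0.04,[0,-0.001,0.008],0],[0.04,[0,0,0.004],0],[0.04,[0,0,0.0],0],[0.04,[0,0,0],0]]';python3 go.py .668 .055 .011 82.7
```

```text
time_s: 21.88
tcp_pos: [0.6676, 0.0548, 0.011]
tcp_rot: [-0.0, 0.751, 0.66, -0.0]
ft_force: [0.3, -0.0, -1.1]
finger_gap: 0.553
t 21.88 tcp [0.6676 0.0548 0.011 ] th 82.64 tilt 0.0 q6 -1.54 gap 0.553 F [ 0.3 -0.  -1.1]
shift mm [0.3 0.4 0. ] yaw -0.06
```

```bash
python3 -m handwheel '[[0.04,[0,0,0.001],0],[0.04,[0,0,0],0],[0.06,[0,0,0.0],0],[0.07,[0,0,0],0],[0.07,[0,0,0],0]]';python3 -m handwheel '[[0.07,[0,0,-0.03],0],[0.07,[0,0,-0.05],0],[0.07,[0,0,-0.02],0],[0.07,[0,0,0],0]]';python3 go.py .3778 .301 .11 -7.3
python3 - <<'E'
from h import *;from station import ctrl
f=ctrl.grab_frame("side");crop(f,240,130,400,250,5,"pics/s7.png")
f=ctrl.grab_frame("wrist");cv2.imwrite("pics/w11.png",f["frame"][:,:,::-1])
E
```

```text
time_s: 22.5
tcp_pos: [0.6676, 0.0548, 0.0099]
tcp_rot: [-0.0, 0.751, 0.66, -0.0]
ft_force: [0.6, -0.7, -0.7]
finger_gap: 0.821
time_s: 23.0
tcp_pos: [0.6682, 0.0548, 0.1116]
tcp_rot: [0.001, 0.751, 0.66, 0.001]
ft_force: [0.3, -1.3, 0.4]
finger_gap: 0.822
t 23.0 tcp [0.6682 0.0548 0.1116] th 82.64 tilt 0.18 q6 -1.54 gap 0.822 F [ 0.3 -1.3  0.4]
shift mm [ 207.  -319.5    0.6] yaw 89.94
```

View pics/s7.png

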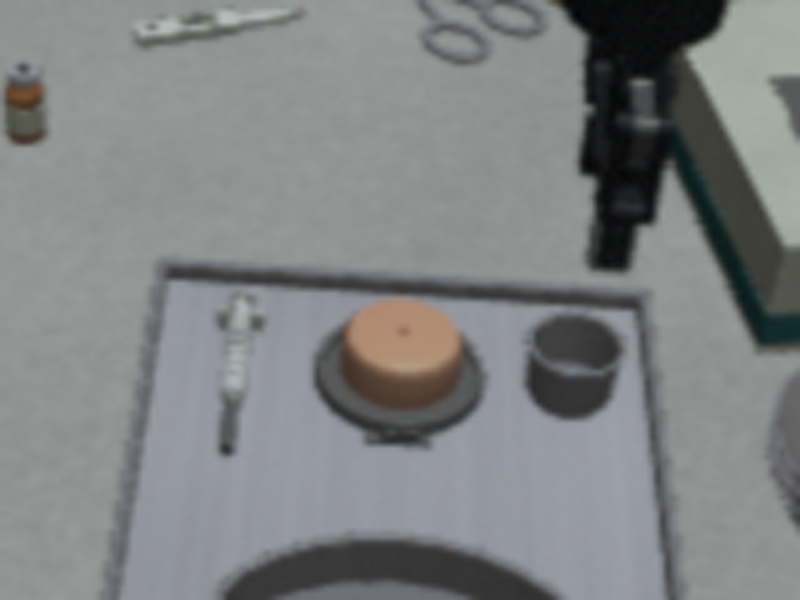

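View pics/w11.png

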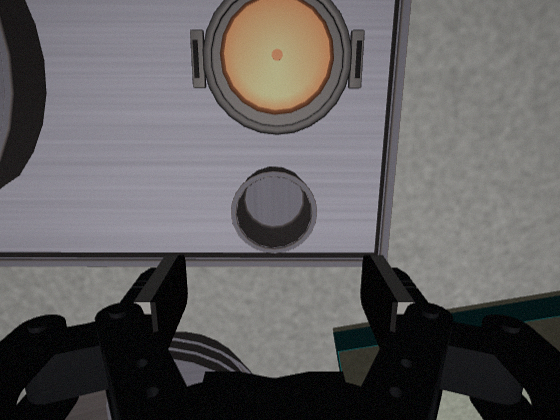

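The cup stands straight behind the holder, rim at (274,212) below the pad's dot at (277,55). Last is the vial.

```bash
python3 -m handwheel '[[0.06,[0.025,-0.04,0],0],[0.05,[0.03,-0.047,0],0],[0.05,[0.03,-0.047,0],0],[0.05,[0.03,-0.047,0],0],[0.05,[0.03,-0.047,0],0]]' 30;python3 -m handwheel '[[0.05,[0.03,-0.047,0],0],[0.05,[0.03,-0.045,0],0],[0.05,[0,0,0],10],[0.05,[0,0,0],10],[0.05,[0,0,0],10]]';python3 -m handwheel '[[0.05,[0,0,0],10],[0.05,[0,0,0],10],[0.05,[0,0,0],10],[0.05,[0,0,0],10],[0.05,[0,0,0],10]]';python3 -m handwheel '[[0.05,[0,0,0],10],[0.05,[0,0,0],0]]';python3 go.py .3778 .301 .075 -7.3
```

```text
time_s: 23.72
tcp_pos: [0.4579, 0.2285, 0.1087]
tcp_rot: [-0.001, 0.751, 0.66, -0.001]
ft_force: [0.3, 0.9, 0.6]
finger_gap: 0.584
time_s: 24.35
tcp_pos: [0.3757, 0.2989, 0.1088]
tcp_rot: [-0.0, 0.897, 0.441, -0.001]
ft_force: [-0.3, 0.3, 0.4]
finger_gap: 0.584
time_s: 24.98
tcp_pos: [0.3758, 0.2988, 0.1087]
tcp_rot: [0.001, 1.0, 0.02, -0.001]
ft_force: [-0.2, -0.4, -0.3]
finger_gap: 0.586
time_s: 25.22
tcp_pos: [0.3759, 0.2988, 0.109]
tcp_rot: [0.001, 0.998, -0.063, -0.001]
ft_force: [0.6, 0.0, 0.4]
finger_gap: 0.586
t 25.23 tcp [0.3759 0.2988 0.109 ] th -7.27 tilt 0.14 q6 0.55 gap 0.586 F [0.6 0.  0.4]
shift mm [ 1.7 -2.4 34. ] yaw 0.03
```

```bash
python3 -m handwheel '[[0.05,[0.002,-0.002,0.03],0],[0.05,[0,0,0],0],[0.05,[0,0,0],0]]';python3 go.py .3778 .301 .006 -7.3;python3 - <<'E'
from h import *;from station import ctrl
f=ctrl.grab_frame("wrist");cv2.imwrite("pics/w12.png",f["frame"][:,:,::-1]);print(proj(f,(.3778,.301,.048)))
E
```

```text
time_s: 25.6
tcp_pos: [0.3788, 0.3008, 0.0804]
tcp_rot: [0.0, 0.998, -0.063, -0.0]
ft_force: [0.0, 0.5, 0.7]
finger_gap: 0.591
t 25.6 tcp [0.3788 0.3008 0.0804] th -7.26 tilt 0.01 q6 0.55 gap 0.591 F [0.  0.5 0.7]
shift mm [-1.  -0.  74.4] yaw 0.04
[271.1597699  238.01655906]
```

View pics/w12.png

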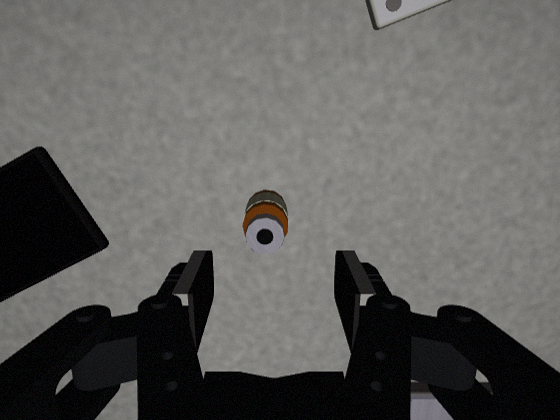

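```bash
python3 -m handwheel '[[0.05,[-0.003,0,0.02],0],[0.05,[0,0,0.03],0],[0.05,[0,0,0.02],0],[0.05,[0,0,0],0],[0.05,[0,0,0],0]]';python3 go.py .3755 .301 .006 -7.3
```

```text
time_s: 26.28
tcp_pos: [0.3763, 0.3015, 0.0112]
tcp_rot: [-0.0, 0.998, -0.064, 0.001]
ft_force: [0.4, -1.0, 1.4]
finger_gap: 0.59
t 26.27 tcp [0.3763 0.3015 0.0112] th -7.33 tilt 0.1 q6 0.56 gap 0.59 F [ 0.4 -1.   1.4]
shift mm [-0.7  0.6  5.2] yaw -0.03
```

```bash
python3 -m handwheel '[[0.05,[0,0,0.005],0],[0.035,[0,0,0],0],[0.025,[0,0,0],0],[0.01,[0,0,0],0],[0.01,[0,0,0],0]]' 30;python3 -m handwheel '[[0.01,[0,0,0],0],[0.01,[0,0,-0.015],0],[0.01,[0,0,-0.04],0],[0.01,[0,0,-0.04],0],[0.01,[0,0,0],0]]';python3 go.py .567 -.0275 .10 -7.3;python3 - <<'E'
from h import *;from station import ctrl
f=ctrl.grab_frame("wrist");cv2.imwrite("pics/w13.png",f["frame"][:,:,::-1])
f=ctrl.grab_frame("side");crop(f,180,70,320,190,5,"pics/s8.png")
E
```

```text
time_s: 26.9
tcp_pos: [0.3758, 0.3012, 0.0054]
tcp_rot: [-0.0, 0.998, -0.064, 0.0]
ft_force: [-1.4, -0.3, 5.3]
finger_gap: 0.279
time_s: 27.52
tcp_pos: [0.3768, 0.3017, 0.1023]
tcp_rot: [-0.001, 0.998, -0.064, 0.002]
ft_force: [0.3, -0.1, -0.8]
finger_gap: 0.275
t 27.52 tcp [0.3768 0.3017 0.1023] th -7.35 tilt 0.31 q6 0.56 gap 0.275 F [ 0.3 -0.1 -0.8]
shift mm [230.7 302.2   2.5] yaw -0.05
```

View pics/w13.png

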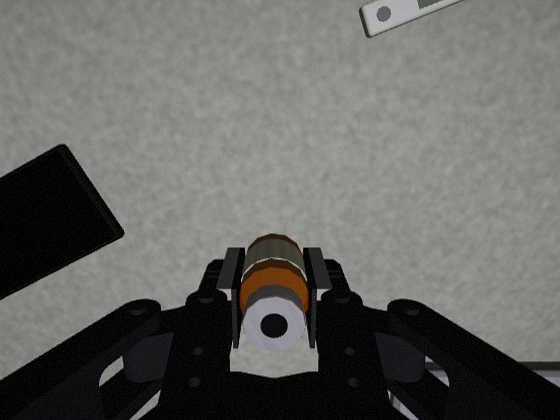

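View pics/s8.png

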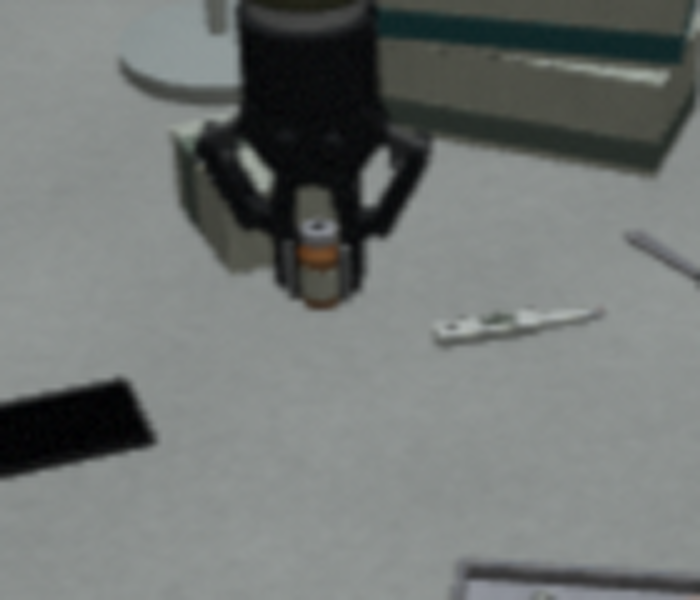

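The vial is held upright. I'll carry it to the midpoint.

```bash
python3 -m handwheel '[[0.01,[0.03,0.04,0],0],[0.01,[0.037,0.048,0],0],[0.01,[0.037,0.048,0],0],[0.01,[0.037,0.048,0],0],[0.01,[0.037,0.048,0],0]]';python3 -m handwheel '[[0.01,[0.037,0.048,0],0],[0.01,[0.016,0.022,0],0],[0.01,[0,0,0],0],[0.01,[0,0,0.02],0],[0.01,[0,0,0],0]]';python3 go.py .567 -.0275 .0087 -7.3
```

```text
time_s: 28.25
tcp_pos: [0.5227, 0.0465, 0.0985]
tcp_rot: [-0.0, 0.998, -0.064, -0.001]
ft_force: [-0.2, 0.1, 0.4]
finger_gap: 0.282
time_s: 28.88
tcp_pos: [0.5645, -0.0266, 0.0782]
tcp_rot: [-0.001, 0.998, -0.064, -0.002]
ft_force: [-0.1, -0.0, -0.8]
finger_gap: 0.282
t 28.88 tcp [ 0.5645 -0.0266  0.0782] th -7.3 tilt 0.28 q6 -0.13 gap 0.282 F [-0.1 -0.  -0.8]
shift mm [ 2.9  0.7 69.5] yaw -0.0
```

```bash
python3 -m handwheel '[[0.01,[0.002,0.001,0.02],0],[0.01,[0,0,0.03],0],[0.01,[0,0,0.012],0],[0.01,[0,0,0],0],[0.01,[0,0,0],0]]';python3 go.py .567 -.0275 .0087 -7.3
```

```text
time_s: 29.5
tcp_pos: [0.5685, -0.0291, 0.0191]
tcp_rot: [0.0, 0.998, -0.064, 0.001]
ft_force: [0.5, 0.4, -0.6]
finger_gap: 0.281
t 29.5 tcp [ 0.5685 -0.0291  0.0191] th -7.35 tilt 0.09 q6 -0.13 gap 0.281 F [ 0.5  0.4 -0.6]
shift mm [-1.7 -1.4 10.4] yaw -0.05
```

```bash
python3 -m handwheel '[[0.01,[-0.001,-0.001,0.006],0],[0.01,[0,0,0.003],0],[0.01,[0,0,0],0],[0.01,[0,0,0],0]]';python3 go.py .567 -.0275 .0087 -7.3
```

```text
time_s: 30.0
tcp_pos: [0.5672, -0.0281, 0.0092]
tcp_rot: [0.0, 0.998, -0.064, 0.0]
ft_force: [-0.3, -0.8, -0.7]
finger_gap: 0.284
t 30.0 tcp [ 0.5672 -0.0281  0.0092] th -7.36 tilt 0.01 q6 -0.13 gap 0.284 F [-0.3 -0.8 -0.7]
shift mm [-0.3 -0.5  0.5] yaw -0.06
```

```bash
python3 -m handwheel '[[0.01,[0,0,0.0006],0],[0.01,[0,0,0],0],[0.04,[0,0,0],0],[0.05,[0,0,0],0],[0.05,[0,0,0],0]]';python3 -m handwheel '[[0.05,[0,0,-0.03],0],[0.05,[0,0,-0.06],0],[0.05,[0,0,-0.06],0],[0.05,[-0.05,0,-0.03],0],[0.05,[-0.05,0,0],0]]';python3 -m handwheel '[[0.05,[-0.055,-0.03,-0.03],0],[0.05,[-0.055,-0.03,0],0],[0.05,[-0.055,-0.03,0],0],[0.05,[0,-0.05,0],0],[0.05,[0,-0.05,0],0]]';python3 - <<'E'
from h import *;from station import ctrl
import pickle
d={n:ctrl.grab_frame(n) for n in("top","side")};pickle.dump(d,open("f1.pkl","wb"))
cv2.imwrite("pics/top1.png",d["top"]["frame"][:,:,::-1]);crop(d["side"],220,120,400,300,4,"pics/s9.png");print(ctrl.state()["time_s"])
crop(d["top"],205,105,375,245,4,"pics/c4.png")
E
```

```text
time_s: 30.62
tcp_pos: [0.5672, -0.028, 0.0085]
tcp_rot: [-0.0, 0.998, -0.064, 0.0]
ft_force: [-0.4, 0.5, 0.2]
finger_gap: 0.58
time_s: 31.25
tcp_pos: [0.4676, -0.0153, 0.1905]
tcp_rot: [0.001, 0.998, -0.064, 0.002]
ft_force: [-0.6, -0.5, -0.9]
finger_gap: 0.583
time_s: 31.88
tcp_pos: [0.3336, 0.1919, 0.2161]
tcp_rot: [-0.0, 0.998, -0.064, 0.001]
ft_force: [0.8, -1.1, 1.2]
finger_gap: 0.587
31.975
```

View pics/top1.png

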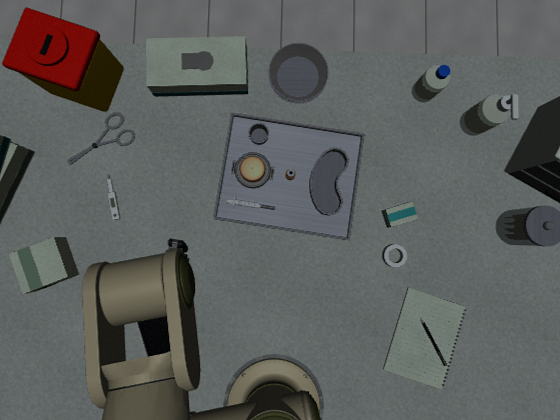

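View pics/s9.png

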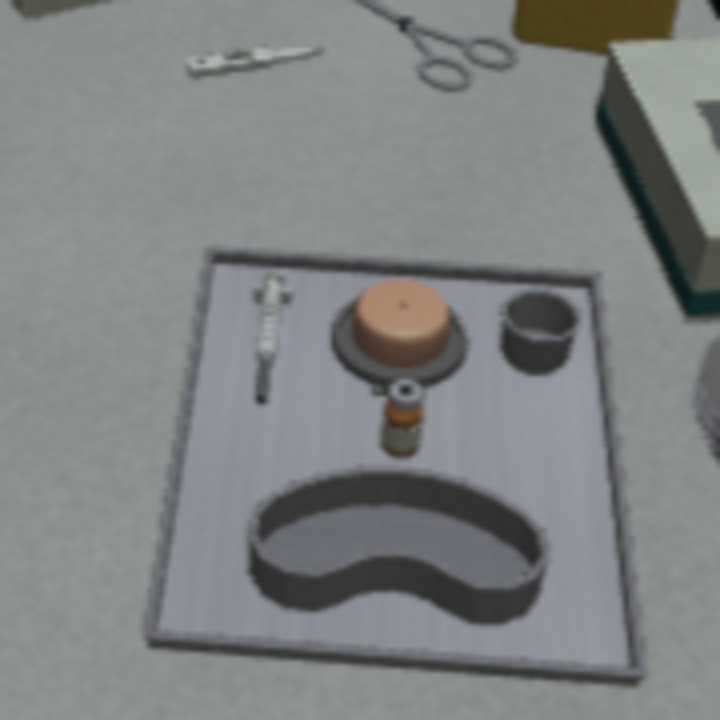

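View pics/c4.png

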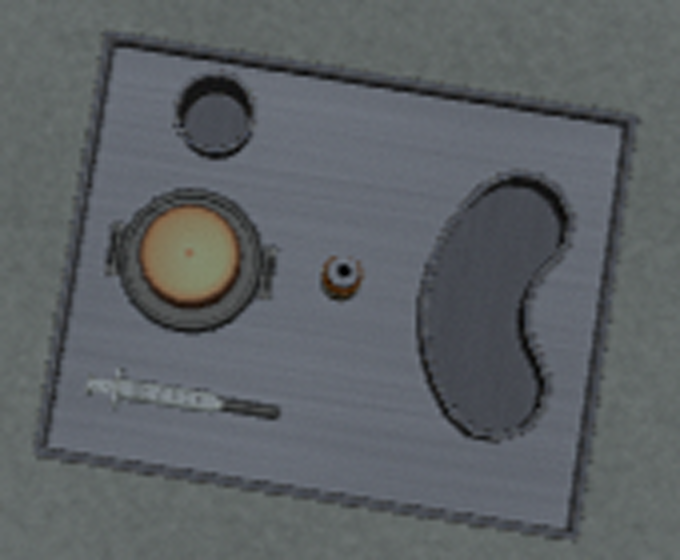

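Run:
```python
import pickle;from h import *
np.set_printoptions(precision=4,suppress=True)
d=pickle.load(open("f1.pkl","rb"));t=d["top"]
R=lambda c,z:ray(t,((c[0]+.5)/4-.5+205,(c[1]+.5)/4-.5+105),z)
yaw=-.128;ex=np.array([np.cos(yaw),np.sin(yaw),0]);ey=np.array([-ex[1],ex[0],0])
h=np.array([.579,.0665,0])
P=dict(pad=R((190,254),.038),cup=R((216,115),.038),vial=R((344,270),.051),tip=R((280,411),.0075),end=R((87,384),.0095))
P['syr']=P['end']+(P['tip']-P['end'])*50/121
for k,v in P.items():print(k,v,"holder frame mm",1000*(v-h)@ex.round(6),1000*(v-h)@ey)
s=P['tip']-P['end'];print("len",np.linalg.norm(s),"ang off",np.arctan2(s@ex,-s@ey))
a=pickle.load(open("f0.pkl","rb"))["top"]["frame"].astype(int);b=t["frame"].astype(int)
for n,(x0,y0,x1,y1) in dict(dish=(305,145,352,220),carton=(380,198,420,230),tape=(380,240,410,270),therm=(100,170,125,225)).items():print(n,"mean abs diff",abs(a-b)[y0:y1,x0:x1].mean())
```

```text
pad [0.5793 0.0662 0.038 ] holder frame mm 0.3081522465871105 -0.254931763067903
cup [0.6669 0.0528 0.038 ] holder frame mm 88.94254463326729 -2.4130056120083108
vial [ 0.5699 -0.0284  0.051 ] holder frame mm 3.0786355882452434 -95.23616679307443
tip [0.4861 0.0081 0.0075] holder frame mm -84.69671911768604 -69.78200778535269
end [0.4998 0.1297 0.0095] holder frame mm -86.66678632627477 52.57572378335228
syr [0.4941 0.0795 0.0087] holder frame mm -85.85270896735382 2.014677680581633
len 0.12238993224629502 ang off 0.016099231807911056
dish mean abs diff 5.65645390070922
carton mean abs diff 6.123697916666667
tape mean abs diff 6.680370370370371
therm mean abs diff 6.712727272727273
```

Every part is well inside its tolerance, and the image areas around the bystanders changed only by what looks like camera noise. The gripper is clear at z = 0.216 m, so I'm handing in.

```bash
python3 -c "
from station import ctrl
print(ctrl.job_done())"
```

```text
the job is handed in; nothing more can be done
None
```

The tray is set out as asked, and I handed the job in at about 32 s of the 99 s allowed; the hand-in gives no verdict.

My last check used the final top picture, in the holder's frame:

| Item | Measured | Allowed |
|---|---|---|
| Pad | 0.4 mm off the holder's centre, flat in the recess | within 10 mm |
| Vial | 3 mm behind the line between holder and dish centres, 95 mm from the holder along it | within 18 mm of that line, under 113 mm |
| Cup | 89 mm behind, 2 mm to the side | 65 to 118 mm, within 20 mm |
| Syringe | 86 mm in front, 2 mm to the side, 0.016 rad off parallel, cap towards the dish | 52 to 128 mm, within 25 mm, 0.22 rad |

- **Upright and at rest:** the side view shows the vial and cup standing upright. I didn't measure tilt or speed separately.
- **Bystanders:** the dish, carton, tape and thermometer look unmoved. Their image areas changed by about the same small amount, which I take to be camera noise.
- **Robot:** the arm was clear of everything at the end, with the fingertips at about 0.22 m.
- **What went wrong:** the first syringe grip closed about 5 mm too high, so I opened, went lower and gripped again. In the wrist views the cup and vial sat about 3 mm off prediction before gripping, so I shifted the gripper to match.

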